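# Draw a tube from the sloping rack and hold it in the light gauge

## Task

Draw the orange-capped steel tube out of the sloping rack, turn it level and hold it raised in the light-beam gauge for measuring: pointing straight through between the two white posts, square to the red beam, with the brass band near its foot centred on the middle of the beam. Finish still gripping it steadily in mid-air, resting on nothing, with no knock to the gauge and with the other tubes, the hammer and the tin left where they are.

Things in the scene. Friction and masses are not known exactly. Their poses are not given: they have to be found in the camera images.
- tube_orange: Tube to measure: round bare steel, 24 mm diameter, 200 mm long, about 0.25 kg, orange cap on the top 25 mm, brass-coloured band 22 to 58 mm from the foot. Origin: centre of the foot's end face; z along the tube to the cap; centre of mass at 100 mm. It stands in one of the rack's sockets, sloping 45 degrees, cap up and towards the rack's +x, its lower 70 mm inside; it draws out along its own z.
- tube_orange_band (a point): Point on the orange-capped tube's axis at the middle of the brass band, 40 mm from the foot (hidden in the socket at the start).
- tube_orange_mid (a point): Point on the orange-capped tube's axis 115 mm from the foot, about 105 mm above the table at the start: a free place to grip (the tube is free from 75 to 155 mm from the foot; at 165 mm its underside lies on the rack's rest post).
- tube_green: Bystander: the same tube with a green cap, in another socket. Origin at its foot, z towards its cap.
- tube_black: Bystander: the same tube with a black cap, in another socket. Origin at its foot, z towards its cap.
- rack: Fixed blue rack, base 200 x 250 x 6 mm; origin: centre of its underside. Three square sockets (36 mm outside, 28 inside, 70 deep) at y = -80, 0, 80 mm slope 45 degrees up towards +x; floor centres at x = -70, z = 24, mouths at x = -20, z = 74 mm. Under each tube, at x = 60 mm, a slim rest post 10 mm wide (narrower than the tube) rises to z = 132 mm; gripping fingers pass it on either side.
- gauge: Fixed light-beam gauge: grey base 130 (x) x 200 (y) x 25 mm, origin at the centre of its underside; two white posts, 44 (x) x 32 (y) mm, tops at 190 mm, at y = +-76 mm: a gap 120 mm wide, open at the top and along x. The tube must lie along the gauge's x axis, either way round.
- gauge_beam (a point): Middle of the thin red light beam that runs along the gauge's y from post to post, 150 mm above the table. The beam is light: nothing to touch.
- hammer: Bystander: black-handled hammer about 250 mm long lying on the far part of the bench. Origin near the middle of its underside.
- tin: Bystander: steel tin with red wrap, 70 mm diameter, 90 mm tall, standing on the far side. Origin at the centre of its underside.
Things that resemble listed ones, but are neither listed nor needed, are in the scene too. What is shaped like the tube_orange but purple is not meant.

How it is judged:
On the way:
1. the orange-capped tube is drawn clear of its socket, held in the fingers (height (world z) of tube_orange above 0.1 m and contact force between the fingers and tube_orange above 1 N and contact force between tube_orange and rack below 0.2 N), for 0.2 s.
At the end, for the whole second after the job is handed in: The orange-capped tube is held by the fingers alone, still, level within 8 degrees, along the gauge's x axis within 11 degrees, the middle of its brass band within 20 mm of the middle of the beam, touching neither gauge, rack nor other tubes (distance between tube_orange_band and gauge_beam below 0.02 m and angle between tube_orange's own z axis and vertical between 1.4308 and 1.7108 rad and angle between the z axis of tube_orange and the x axis of gauge, either way round below 0.2 rad and height (world z) of tube_orange_mid above 0.11 m and linear speed of tube_orange below 0.02 m/s and angular speed of tube_orange below 0.15 rad/s and contact force between the fingers and tube_orange above 2 N and contact force between tube_orange and gauge below 0.1 N and contact force between tube_orange and rack below 0.1 N and contact force between tube_orange and tube_green below 0.1 N and contact force between tube_orange and tube_black below 0.1 N); the arm keeps its last pose, push and grip.
It fails at once if the gauge is knocked (more than 5 N) (contact force between gauge and anything else above 5 N).
It fails at once if another tube is shifted by more than 20 mm (distance of any of tube_green, tube_black from where it was at the start of the episode above 0.02 m).
It fails at once if the hammer or the tin is moved by more than 30 mm (distance of any of hammer, tin from where it was at the start of the episode above 0.03 m).
It also fails if it takes over 45 s, if anything falls off the work surface, if the arm or the gripper's body presses on something with over 40 N, if the wrist force passes 120 N, or if a joint passes its speed limit or range.

## Robot

A 6-joint arm with a two-finger parallel gripper is mounted at the origin on the work surface. World frame = base frame: x ahead of the robot, y to its left, z up, the work surface at z = 0. Lengths are in m, angles in rad, forces in N, time in s.
With the tool pointing down it reaches from about 0.425 to 1.125 m from the base axis. Payload 14.9 kg.
Tool frame: the origin (TCP) lies midway between the tips of the shut fingers; the grasp point (between the pads) lies 19 mm behind it; x points along the fingers, y is the direction in which the jaws open and shut, and the axes are right-handed (so a half turn about x gives the same grasp; the last joint's range is limited). The gripper opens to 91 mm and grips with 3 to 60 N. Pads are 32 mm wide; open, the fingers measure 118 mm over their backs; the gripper's body (76 mm by 178 mm) begins 60 mm behind the grasp point.
Start: joints at [1.274, 0.379, 1.734, -0, 1.028, -0.033], TCP at [0.183, 0.676, 0.214] pointing down, gripper open.
Joint ranges: [-2.77, 2.77], [-0.74, 2.19], [0, 2.66], [-1.06, 4.2], [0.31, 2.87], [-3.08, 3.08]. Speed limits (rad/s): [1.89, 1.89, 2.39, 3.14, 3.14, 3.14].

## Interface

Orientations are given as a 3x3 rotation matrix whose columns are the frame's x, y, z axes.
In Python, from rig import * gives the robot as it stands.
- The arm moves only by the tool play_rows, never from a script. Its argument "motion" is text: rows parted by semicolons, each of 6 numbers parted by spaces: the shift along the world's x, y, z in mm, then the turn, a rotation vector about the world's x, y, z in degrees. In form: x y z wx wy wz; .... A call has 1 to 8 rows; each row is the pose to reach, as a shift and turn from the pose commanded when the call began; what a row does not reach only later rows make up. A row lasts 1/12 s, in which the tool goes at most 41.7 mm and 7.16 degrees, less where a joint would pass 70% of its speed; a pose out of reach is approached as far as the arm can. A call with a gripper value outside its range is refused whole. "hand" is the finger opening in mm, from 0 to 91.2, set as the call begins (left out, the last holds). The fingers move at their own pace and stop on an object; the grip force is fixed at half the most. Time passes only in rows, so rows that repeat a pose let the fingers close. It gives the time, the measured TCP pose, the force and the opening at its end, in the units of the state.
- read_state(): the state, without advancing time (a new reading comes with each control period).
- snapshot(name): name is "scene" or "top" or "wrist"; returns (picture, depth): 480x640x3 uint8, red, green, blue; 480x640 float32, m along the optical axis (not along the pixel's ray), 0 where there is no reading.
- get_calibration(name): a dict with "vfov" (degrees; the focal length in pixels is half the picture's height over the tangent of half this angle, whatever the lens; pixels are square), "cx", "cy" (the principal point, pixels), "R" (3x3) and "t" (3): a world point X has camera coordinates R X + t; the wrist camera has in their place "T_tool_cam" (4x4, takes a point from camera to tool coordinates, whose origin is the TCP and whose axes are the tool frame's). Camera axes: x right, y down, z forward; pixel columns grow to the right and rows downward; lengths in m; the calibration is good to about 2 mm. The wrist camera is an equidistant fisheye: a pixel r from the principal point sees the ray r / f radians off the axis. A picture is of the moment at which its call begins: read the wrist's pose just before it. get_calibration takes no time and is no camera call.
- job_done(): hands the job in, once; it reports no verdict.
The state is a dict: "time": time; "joint_pos": joint angles; "joint_velocities": joint speeds; "tau": joint torques, N m; "ee_pos": TCP position; "orientation": TCP orientation; "wrist_force": force on the tool from outside, world axes, zero at the start; "wrist_torque": the same for the moment, N m; "grip_width": finger opening in m.
Only numpy, scipy, OpenCV 4.12 (cv2) and the standard library are available. Lean on these libraries where they do the work, as an engineer would, in place of code of your own. Each camera call takes 0.05 s, during which the arm holds its last target.

## Working session

There is one attempt and no reset: what is moved stays moved. The work goes in short steps, Python scripts to look and compute and a tool call to move; the robot and the scene stay as the last step left them, time stands still between calls to the robot, and variables do not carry over. Pictures are saved under pics/ and viewed, and the job is handed in when it is done.

Besides the shell and the picture viewer there is one more tool, called after "Emit:" as name(argument=value, ...), one argument or row to a line, values as JSON. play_rows: Moves the arm, as the interface text tells. Its arguments: {"type":"object","properties":{"motion":{"type":"string"},"hand":{"type":"number"}},"required":["motion"]}

```bash
mkdir -p pics; ls
python3 - <<'E'
from rig import *
import cv2,numpy as np
s=read_state();print(s)
for n in ["scene","top"]:
    p,d=snapshot(n);cv2.imwrite(f"pics/{n}0.png",p[:,:,::-1]);np.savez(f"pics/{n}0.npz",p=p,d=d);print(n,get_calibration(n), (d>0).mean())
print(get_calibration("wrist"))
E
```

```text
pics
{'time': 0.0, 'joint_pos': array([ 1.27371677e+00,  3.79423447e-01,  1.73476695e+00, -1.53893331e-05,
        1.02850988e+00, -3.33210452e-02]), 'joint_velocities': array([ 2.31433297e-04, -7.41292497e-04, -1.02655320e-04, -7.28757460e-04,
       -1.00345960e-03,  8.65554275e-05]), 'tau': array([ 1.69694620e-03, -7.63711309e+01, -4.34384859e+01,  6.50379108e-02,
        4.22737165e-02, -1.03376417e-04]), 'ee_pos': array([0.18240544, 0.67540883, 0.2132847 ]), 'orientation': array([[-3.11629772e-04,  2.60703066e-01,  9.65418984e-01],
       [-1.06296430e-03,  9.65418399e-01, -2.60703251e-01],
       [-9.99999386e-01, -1.10744881e-03, -2.37350648e-05]]), 'wrist_force': array([ 0.08600078, -0.74732883,  0.1681245 ]), 'wrist_torque': array([ 0.0231678 , -0.00679294, -0.00813716]), 'grip_width': 0.09135804253687228}
scene {'vfov': 45.43510645783007, 'cx': 315.1400601075946, 'cy': 235.3598114123534, 'R': array([[ 0.21081894,  0.97747018, -0.01036422],
       [ 0.67900019, -0.15405632, -0.71779203],
       [-0.70321698,  0.14428685, -0.69618043]]), 't': array([-0.10771693, -0.27106485,  1.83543576])} 0.9942317708333334
top {'vfov': 57.83634311863859, 'cx': 317.719102889851, 'cy': 238.9311944428109, 'R': array([[ 0.0031879 , -0.99989682,  0.01400683],
       [-0.99857463, -0.00392932, -0.05322843],
       [ 0.05327797, -0.01381718, -0.99848412]]), 't': array([-0.03338973,  0.48588464,  1.09395586])} 0.996015625
{'vfov': 65.70646984690485, 'cx': 318.2856594128977, 'cy': 242.16100872710376, 'T_tool_cam': array([[-3.70302271e-04, -2.43613483e-01,  9.69872329e-01,
        -1.71302378e-01],
       [ 9.99999881e-01, -3.97841618e-04,  2.81874879e-04,
         3.69850259e-04],
       [ 3.17187055e-04,  9.69872318e-01,  2.43613602e-01,
        -6.89620765e-02],
       [ 0.00000000e+00,  0.00000000e+00,  0.00000000e+00,
         1.00000000e+00]])}
```

View pics/scene0.png

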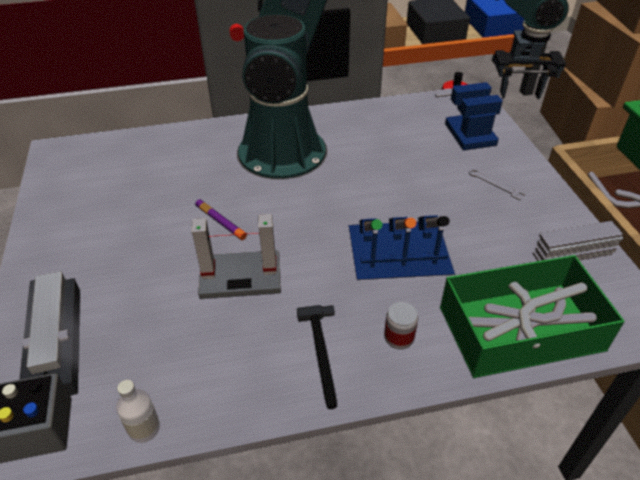

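View pics/top0.png

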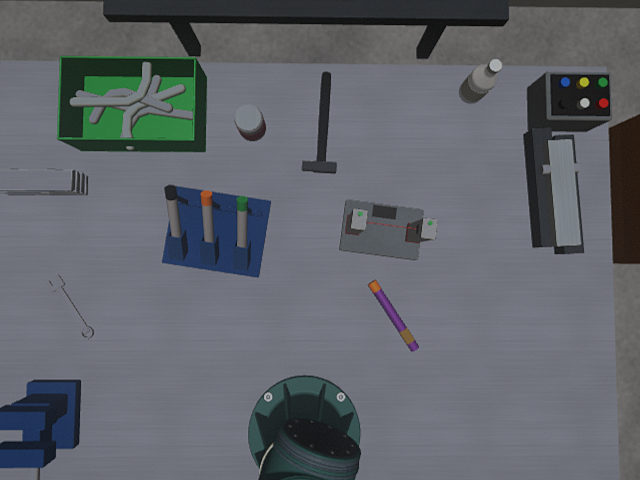

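The top view has the orange cap at (207,198), between black at (171,192) and green at (242,204). The rack's sockets are around y px 245. The gauge is at about (382,230) with its posts at (358,218) and (428,228), and the purple decoy lies at (393,315). Next I'll measure them.

```bash
cat > h.py <<'E'
import numpy as np,cv2
def cloud(d,c):
    h,w=d.shape;f=h/2/np.tan(np.radians(c['vfov'])/2)
    v,u=np.mgrid[:h,:w]
    P=np.stack([(u-c['cx'])/f*d,(v-c['cy'])/f*d,d],-1)
    return (P-c['t'])@c['R']
E
python3 - <<'E'
from rig import get_calibration
from h import *
for n in ["top","scene"]:
    z=np.load(f"pics/{n}0.npz");p,d=z['p'],z['d'];c=get_calibration(n);W=cloud(d,c)
    hsv=cv2.cvtColor(p,cv2.COLOR_RGB2HSV);H,S,V=[hsv[...,i].astype(int) for i in range(3)]
    X,Y,Z=W[...,0],W[...,1],W[...,2]
    print(n,'table z',np.median(Z[150:200,280:300]))
    rack=(H>105)&(H<125)&(S>120)&(V>40)&(X>.3)&(X<.85)&(Y>.1)&(Y<.6)&(abs(Z-.006)<.006)
    pts=W[rack][:,:2].astype(np.float32);print('rack',len(pts),cv2.minAreaRect(pts))
    box=(X>.3)&(X<.9)&(Y>.05)&(Y<.6)
    for nm,m in dict(orange=(H>5)&(H<20)&(S>150),green=(H>50)&(H<75)&(S>120)&(V>60),white=(S<50)&(V>110)).items():
        m=m&box&(Z>.03)
        cnt,lab,st,ce=cv2.connectedComponentsWithStats(m.astype(np.uint8))
        for i in range(1,cnt):
            if st[i,4]>15: q=W[lab==i];print(nm,st[i],np.median(q,0).round(4),q.min(0).round(3),q.max(0).round(3))
    # steel tubes: all non-blue points in rack region z>0.08
    g=(X>.3)&(X<.9)&(Y>-.35)&(Y<.1)&(Z>.175)&(Z<.205)
    cnt,lab,st,ce=cv2.connectedComponentsWithStats(g.astype(np.uint8))
    for i in range(1,cnt):
        if st[i,4]>15:q=W[lab==i];print('post',st[i],q.mean(0).round(4),cv2.minAreaRect(q[:,:2].astype(np.float32)))
    b=(X>.4)&(X<.8)&(Y>-.35)&(Y<.05)&(abs(Z-.025)<.006)&(S<60)
    cnt,lab,st,ce=cv2.connectedComponentsWithStats(b.astype(np.uint8));i=1+st[1:,4].argmax()
    print('base',st[i],cv2.minAreaRect(W[lab==i][:,:2].astype(np.float32)))
    pu=(H>125)&(H<160)&(S>80)&(X<.8)&(X>.1)&(abs(Y)<.4)
    q=W[pu];print('purple',len(q),q.min(0).round(3),q.max(0).round(3))
E
```

```text
top table z 0.0010246076653681025
rack 4160 ((0.5051917433738708, 0.227957621216774), (0.24846985936164856, 0.1974310576915741), 81.32144165039062)
orange [201 191  11  15 147] [0.5672 0.2168 0.1647] [0.553 0.205 0.152] [0.584 0.23  0.176]
green [ 57  61 139  80 718] [0.7175 0.4098 0.1103] [0.712 0.26  0.1  ] [0.898 0.581 0.116]
green [237 196  11  15 132] [0.5557 0.1386 0.1646] [0.541 0.126 0.152] [0.573 0.15  0.174]
white [  70   64   80   41 1008] [0.8249 0.4541 0.0959] [0.795 0.376 0.045] [0.9   0.571 0.117]
white [142  75  42  35 528] [0.8384 0.3575 0.0706] [0.791 0.299 0.03 ] [0.9   0.403 0.097]
white [120 102  24  36 304] [0.7828 0.4409 0.0544] [0.732 0.401 0.03 ] [0.82  0.467 0.064]
white [234 104  27  27 550] [0.775  0.1398 0.0909] [0.744 0.109 0.08 ] [0.807 0.173 0.097]
white [ 89 107  13  15 102] [0.7848 0.5136 0.0727] [0.768 0.498 0.067] [0.803 0.527 0.079]
white [133 107  60  14 260] [0.8003 0.3318 0.0454] [0.784 0.282 0.031] [0.815 0.436 0.058]
white [ 54 169  20  21 341] [0.624  0.5805 0.0775] [0.599 0.56  0.062] [0.652 0.6   0.084]
white [ 74 171   3  21  28] [0.6223 
[... 1725 characters left out ...]
6]
white [470 317  50  23 594] [0.8308 0.337  0.0606] [0.788 0.294 0.032] [0.864 0.391 0.077]
white [518 331   8   9  33] [0.8486 0.3958 0.0324] [0.838 0.386 0.03 ] [0.858 0.4   0.036]
post [259 214  14  18 235] [ 0.5262 -0.1181  0.1872] ((0.5198073387145996, -0.11709314584732056), (0.030345793813467026, 0.05235812067985535), 80.60470581054688)
post [192 218  16  19 252] [ 0.5069 -0.268   0.187 ] ((0.5032158493995667, -0.26859647035598755), (0.03308245912194252, 0.049085814505815506), 82.0460433959961)
base [ 198  250   83   45 2371] ((0.5116106271743774, -0.19323785603046417), (0.1994808167219162, 0.13766784965991974), 83.03475189208984)
purple 357 [ 0.101 -0.283  0.004] [0.79  0.307 0.377]
```

Emit:
play_rows(
  motion="30 -50 20 0 0 1; 60 -100 37 0 0 2; 80 -135 50 0 0 3; 100 -170 60 0 0 4; 120 -205 60 0 0 5; 140 -240 60 0 0 6; 155 -270 60 0 0 6.4; 155 -270 60 0 0 6.4",
  hand=64,
)

```text
time: 0.77
ee_pos: [0.3384, 0.403, 0.274]
orientation: [[0.0, 0.152, 0.988], [-0.0, 0.988, -0.152], [-1.0, -0.0, 0.0]]
wrist_force: [-0.1, 0.8, -0.4]
grip_width: 0.0641
```

Emit:
play_rows(
  motion="20 -35 0 0 6 0; 40 -70 0 0 12 0; 60 -105 0 0 18 0; 80 -140 0 0 18 0; 95 -155 0 0 18 0; 95 -155 0 0 18 0",
)

```text
time: 1.27
ee_pos: [0.4348, 0.2479, 0.2735]
orientation: [[-0.309, 0.148, 0.939], [0.001, 0.988, -0.155], [-0.951, -0.047, -0.306]]
wrist_force: [-0.4, 1.4, -0.3]
grip_width: 0.0641
```

Run:
```python
from rig import *
import json
s=read_state();print({k:s[k].round(4).tolist() if hasattr(s[k],'tolist') else s[k] for k in ['time','joint_pos','ee_pos','orientation','wrist_force','grip_width']})
```

```text
{'time': 1.2667, 'joint_pos': [0.4056, 0.1269, 1.9626, 0.1261, 1.3439, -1.0556], 'ee_pos': [0.4348, 0.2479, 0.2735], 'orientation': [[-0.3092, 0.1478, 0.9394], [0.0005, 0.9879, -0.1553], [-0.951, -0.0475, -0.3055]], 'wrist_force': [-0.4454, 1.4466, -0.3281], 'grip_width': 0.06405991884036319}
```

Emit:
play_rows(
  motion="0 0 0 0 -6 0; 0 0 10 0 -12 0; 0 0 20 0 -18 0; 0 0 20 0 -18 0; 0 0 20 0 -18 0",
)

```text
time: 1.68
ee_pos: [0.4316, 0.2513, 0.2945]
orientation: [[-0.0, 0.15, 0.989], [0.001, 0.989, -0.15], [-1.0, 0.001, -0.0]]
wrist_force: [-0.6, -0.6, -0.6]
grip_width: 0.0641
```

Run:
```python
from rig import *
s=read_state();print({k:s[k].round(4).tolist() if hasattr(s[k],'tolist') else s[k] for k in ['time','joint_pos','ee_pos','orientation','wrist_force','grip_width']})
```

```text
{'time': 1.6833, 'joint_pos': [0.4801, -0.0434, 2.0741, 0.0009, 1.1109, -0.9403], 'ee_pos': [0.4316, 0.2513, 0.2945], 'orientation': [[-0.0004, 0.1501, 0.9887], [0.0007, 0.9887, -0.1501], [-1.0, 0.0007, -0.0005]], 'wrist_force': [-0.6006, -0.5845, -0.5887], 'grip_width': 0.06408498007625041}
```

Emit:
play_rows(
  motion="0 0 0 -0.9 -5.9 0; 0 0 0 -1.8 -11.9 0; 0 0 0 -2.7 -17.8 0; 0 0 0 -3.6 -23.7 0; 0 0 0 -4.5 -29.7 0; 0 0 0 -4.5 -29.7 0; 0 0 0 -4.5 -29.7 0",
)

```text
time: 2.27
ee_pos: [0.4317, 0.2511, 0.2929]
orientation: [[0.49, 0.15, 0.858], [-0.076, 0.989, -0.13], [-0.868, -0.002, 0.496]]
wrist_force: [-0.2, -0.2, 0.4]
grip_width: 0.0641
```

Run:
```python
from rig import *
s=read_state();print({k:s[k].round(4).tolist() if hasattr(s[k],'tolist') else s[k] for k in ['time','joint_pos','ee_pos','orientation','wrist_force','grip_width']})
```

```text
{'time': 2.2667, 'joint_pos': [0.678, -0.1854, 2.2708, -0.5551, 0.7693, -0.394], 'ee_pos': [0.4317, 0.2511, 0.2929], 'orientation': [[0.4904, 0.1501, 0.8585], [-0.0758, 0.9887, -0.1296], [-0.8682, -0.0015, 0.4962]], 'wrist_force': [-0.1973, -0.2265, 0.3582], 'grip_width': 0.06406181076178509}
```

Run:
```python
from rig import *
from h import *
from scipy.spatial.transform import Rotation
s=read_state();p,d=snapshot("wrist");cv2.imwrite("pics/wrist1.png",p[:,:,::-1])
c=get_calibration("wrist");T=c['T_tool_cam'];f=240/np.tan(np.radians(c['vfov'])/2)
v,u=np.mgrid[:480,:640];x=u-c['cx'];y=v-c['cy'];r=np.hypot(x,y);th=r/f
P=np.stack([x/r*np.tan(th)*d,y/r*np.tan(th)*d,d],-1)
W=(P@T[:3,:3].T+T[:3,3])@s['orientation'].T+s['ee_pos']
hsv=cv2.cvtColor(p,cv2.COLOR_RGB2HSV);H,S,V=[hsv[...,i].astype(int) for i in range(3)]
rx=np.array([.9885,-.151,0]);ry=np.array([.151,.9885,0]);o=np.array([.506,.228,0])
w=W-o;a=w@rx;b=w@ry;z=W[...,2]
m=(d>0)&(abs(b)<.03)&(z>.05)&(z<.2)&(a>-.01)&(a<.1)&(abs((z-.024)-(a+.07))<.04)
for lo in np.arange(-.01,.09,.02):
    q=m&(a>lo)&(a<lo+.02)
    if q.sum()>20: print(lo.round(3),q.sum(),'b range',np.percentile(b[q],[2,50,98]).round(4),'perp',np.percentile(((z-.024)-(a+.07))[q]/2**.5,[2,50,95]).round(4))
om=(d>0)&(H>5)&(H<20)&(S>150)&(z>.1)&(z<.2);print(om.sum(),np.median(W[om],0))
```

```text
-0.01 639 b range [-0.0107  0.0006  0.0115] perp [0.0018 0.0107 0.0129]
0.01 674 b range [-0.0119 -0.0002  0.0116] perp [0.0006 0.0106 0.013 ]
0.03 693 b range [-0.0118  0.0007  0.0116] perp [0.0008 0.0107 0.0131]
0.05 446 b range [-0.0116  0.0008  0.0116] perp [0.004  0.0108 0.0135]
504 [0.55958029 0.2202366  0.16359221]
```

View pics/wrist1.png

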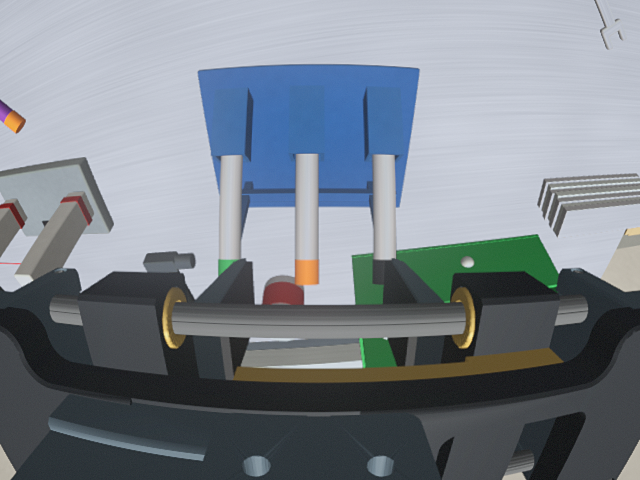

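The wrist view shows the tube between the fingers, at about (307,210), with its cap at (307,270). The fit puts its axis within 1 mm of the nominal one. I'll approach along the tool axis.

Emit:
play_rows(
  motion="13 -5 -32 0 0 0; 26 -10 -64 0 0 0; 38 -15 -95 0 0 0; 51 -19 -126 0 0 0; 62 -21 -146 0 0 0; 73 -23 -166 0 0 0; 84 -25 -186 0 0 0; 95 -26 -204 0 0 0",
)

```text
time: 2.98
ee_pos: [0.5295, 0.2237, 0.0901]
orientation: [[0.488, 0.155, 0.859], [-0.078, 0.988, -0.134], [-0.869, -0.002, 0.494]]
wrist_force: [-0.3, 0.6, -0.3]
grip_width: 0.0643
```

Emit:
play_rows(
  motion="0 0 0 0 0 0; 0 0 0 0 0 0; 0 0 0 0 0 0",
)

```text
time: 3.23
ee_pos: [0.5287, 0.2248, 0.0928]
orientation: [[0.491, 0.153, 0.858], [-0.076, 0.988, -0.132], [-0.868, -0.0, 0.497]]
wrist_force: [0.5, 0.6, -0.3]
grip_width: 0.0639
```

Run:
```python
from rig import *
import cv2
s=read_state();print({k:s[k].round(4).tolist() if hasattr(s[k],'tolist') else s[k] for k in ['time','joint_pos','ee_pos','orientation','wrist_force','grip_width']})
p,d=snapshot("wrist");cv2.imwrite("pics/wrist2.png",p[:,:,::-1])
```

```text
{'time': 3.2333, 'joint_pos': [0.5037, 0.2879, 2.2485, -1.0585, 0.3557, 0.0494], 'ee_pos': [0.5287, 0.2248, 0.0928], 'orientation': [[0.4907, 0.1526, 0.8579], [-0.0762, 0.9883, -0.1322], [-0.868, -0.0005, 0.4965]], 'wrist_force': [0.5161, 0.6446, -0.2857], 'grip_width': 0.06388278151435743}
```

View pics/wrist2.png

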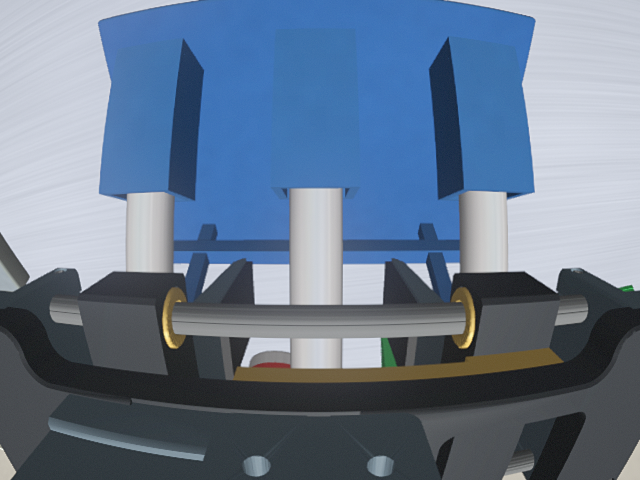

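The arm is at the j4 and j5 limits at this tilt, so I'll reduce the tool tilt to about 17° about the grasp point before closing.

Emit:
play_rows(
  motion="-1 0 0 0.5 3.2 0; -2 0 0 1 6.5 0; -3 0 -1 1.5 9.7 0; -5 0 -3 2 12.9 0; -5 0 -3 2 12.9 0; -5 0 -3 2 12.9 0",
)

```text
time: 3.78
ee_pos: [0.5238, 0.2252, 0.0904]
orientation: [[0.287, 0.152, 0.946], [-0.043, 0.988, -0.146], [-0.957, 0.001, 0.291]]
wrist_force: [0.1, -0.1, 0.7]
grip_width: 0.0638
```

Run:
```python
from rig import *
s=read_state();print({k:s[k].round(4).tolist() if hasattr(s[k],'tolist') else s[k] for k in ['time','joint_pos','ee_pos','orientation','wrist_force','grip_width']})
```

```text
{'time': 3.7833, 'joint_pos': [0.4415, 0.295, 2.1723, -0.3771, 0.4552, -0.6546], 'ee_pos': [0.5238, 0.2252, 0.0904], 'orientation': [[0.2875, 0.1525, 0.9456], [-0.0432, 0.9883, -0.1462], [-0.9568, 0.0012, 0.2907]], 'wrist_force': [0.1177, -0.1319, 0.7421], 'grip_width': 0.06382338710430879}
```

Emit:
play_rows(
  motion="-1 0 -2 0 0 0; -1 0 -3 0 0 0",
)

```text
time: 3.95
ee_pos: [0.5213, 0.225, 0.0861]
orientation: [[0.285, 0.151, 0.946], [-0.044, 0.988, -0.145], [-0.957, -0.0, 0.289]]
wrist_force: [0.6, 0.2, -1.4]
grip_width: 0.0638
```

Emit:
play_rows(
  motion="0 0 0 0 0 0; 0 0 0 0 0 0; 0 0 0 0 0 0; 0 0 0 0 0 0; 0 0 0 0 0 0; 0 0 0 0 0 0; 0 0 0 0 0 0; 0 0 0 0 0 0",
  hand=10,
)

```text
time: 4.62
ee_pos: [0.522, 0.2252, 0.0862]
orientation: [[0.284, 0.152, 0.947], [-0.043, 0.988, -0.145], [-0.958, 0.001, 0.288]]
wrist_force: [-0.4, -0.6, 1.1]
grip_width: 0.0233
```

Run:
```python
from rig import *
s=read_state();print({k:s[k].round(4).tolist() if hasattr(s[k],'tolist') else s[k] for k in ['time','joint_pos','ee_pos','orientation','wrist_force','wrist_torque','grip_width']})
```

```text
{'time': 4.6167, 'joint_pos': [0.4421, 0.3014, 2.1742, -0.3781, 0.4499, -0.6526], 'ee_pos': [0.522, 0.2252, 0.0862], 'orientation': [[0.2843, 0.1517, 0.9467], [-0.043, 0.9884, -0.1455], [-0.9578, 0.0006, 0.2875]], 'wrist_force': [-0.4148, -0.6464, 1.1326], 'wrist_torque': [-0.0811, 0.2029, 0.0002], 'grip_width': 0.02326204141017445}
```

Emit:
play_rows(
  motion="4 -0.5 4 0 0 0; 11 -1.7 11 0 0 0; 20 -3 20 0 0 0; 30 -4.5 30 0 0 0; 40 -6 40 0 0 0; 50 -7.6 50 0 0 0; 60 -9 61 0 0 0; 60 -9 61 0 0 0",
)

```text
time: 5.28
ee_pos: [0.5852, 0.2165, 0.1502]
orientation: [[0.288, 0.152, 0.945], [-0.041, 0.988, -0.146], [-0.957, 0.003, 0.291]]
wrist_force: [0.9, 0.1, -2.0]
grip_width: 0.0233
```

Emit:
play_rows(
  motion="10 -1.5 10 0 0 0; 20 -3 20 0 0 0; 30 -4.5 30 0 0 0; 40 -6 40 0 0 0; 45 -7 50 0 0 0; 45 -7 60 0 0 0; 45 -7 60 0 0 0; 45 -7 60 0 0 0",
)

```text
time: 5.95
ee_pos: [0.6269, 0.2092, 0.2077]
orientation: [[0.285, 0.152, 0.946], [-0.043, 0.988, -0.146], [-0.958, 0.001, 0.288]]
wrist_force: [-0.9, -0.9, -2.9]
grip_width: 0.0234
```

Run:
```python
from rig import *
import cv2
s=read_state();print({k:s[k].round(4).tolist() if hasattr(s[k],'tolist') else s[k] for k in ['time','joint_pos','ee_pos','orientation','wrist_force','wrist_torque','grip_width']})
for n in ["wrist","scene"]:
  p,d=snapshot(n);cv2.imwrite(f"pics/{n}3.png",p[:,:,::-1])
```

```text
{'time': 5.95, 'joint_pos': [0.3421, 0.2353, 1.9642, -0.2139, 0.6941, -0.9285], 'ee_pos': [0.6269, 0.2092, 0.2077], 'orientation': [[0.2849, 0.1518, 0.9465], [-0.0427, 0.9884, -0.1456], [-0.9576, 0.0011, 0.288]], 'wrist_force': [-0.9092, -0.875, -2.9267], 'wrist_torque': [0.0362, 0.3524, -0.0061], 'grip_width': 0.02338805628643852}
```

View pics/wrist3.png

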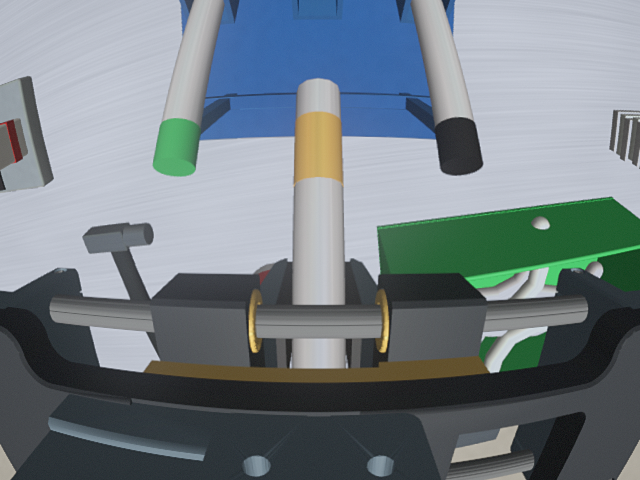

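View pics/scene3.png

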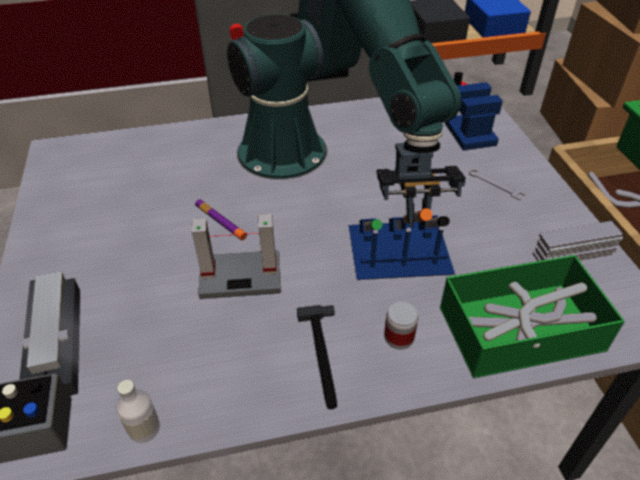

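The tube is out, with the band visible at (318,148) in the wrist view. Now I'll measure how it sits in the tool frame.

```bash
cat > tube.py <<'E'
from rig import *
from h import *
def measure(save=None):
    s=read_state();p,d=snapshot("wrist")
    if save: cv2.imwrite(save,p[:,:,::-1])
    c=get_calibration("wrist");T=c['T_tool_cam'];f=240/np.tan(np.radians(c['vfov'])/2)
    v,u=np.mgrid[:480,:640];x=u-c['cx'];y=v-c['cy'];r=np.hypot(x,y);th=r/f
    P=np.stack([x/r*np.tan(th)*d,y/r*np.tan(th)*d,d],-1)@T[:3,:3].T+T[:3,3]
    hsv=cv2.cvtColor(p,cv2.COLOR_RGB2HSV);H,S,V=[hsv[...,i].astype(int) for i in range(3)]
    near=(d>0)&(abs(P[...,1])<.02)&(np.abs(P[...,0])<.18)&(P[...,2]<-.02)&(P[...,2]>-.15)&(v<262)&(abs(u-318)<45)&(v>60)
    br=near&(H>10)&(H<28)&(S>80)
    n,l,st,_=cv2.connectedComponentsWithStats(br.astype(np.uint8));br=l==1+st[1:,4].argmax()
    n,l,st,_=cv2.connectedComponentsWithStats(near.astype(np.uint8));near=l==1+st[1:,4].argmax()
    q=P[near]
    # centre line of visible surface: bins along z, use the ridge (most camera-facing 30% by |y|)
    y0=np.median(q[:,1]);q=q[abs(q[:,1]-y0)<.004]
    m=q.mean(0);dr=np.linalg.svd(q-m,full_matrices=False)[2][0];dr*=np.sign(dr[2]) # toward cap = +z tool
    cam=T[:3,3];nrm=cam-m;nrm-=nrm@dr*dr;nrm/=np.linalg.norm(nrm)
    ax=m-nrm*.0118
    sb=(P[br]-ax)@dr; s_lo,s_hi=np.percentile(sb,[1,99]); foot=np.percentile((P[near]-ax)@dr,.5)
    band=ax+dr*(s_lo+s_hi)/2
    R=s['orientation']
    print('band len',s_hi-s_lo,'foot->band mid',(s_lo+s_hi)/2-foot)
    print('tool: dir',dr.round(4),'band',band.round(4))
    D=R@dr;B=R@band+s['ee_pos']
    print('world: dir',D.round(4),'elev',np.degrees(np.arcsin(D[2])).round(2),'yaw',np.degrees(np.arctan2(D[1],D[0])).round(2),'band',B.round(4))
    return s,dr,band
E
python3 -c "from tube import *; measure()"
```

```text
band len 0.03306247270944056 foot->band mid 0.171468886366353
tool: dir [-7.939e-01  1.000e-04  6.080e-01] band [ 0.0183  0.0003 -0.0577]
world: dir [ 0.3507 -0.054   0.9349] elev 69.21 yaw -8.75 band [0.5769 0.2171 0.1726]
```

```bash
python3 - <<'E'
t=open('tube.py').read()
t=t.replace("    br=near&","    e=np.array([-.469,0,.883]);w=P-np.array([-.019,0,0]);near&=np.linalg.norm(w-(w@e)[...,None]*e,axis=-1)<.022\n    br=near&")
open('tube.py','w').write(t)
E
python3 -c "from tube import *; measure()"
```

```text
band len 0.0351912406343787 foot->band mid 0.038890340799117205
tool: dir [-4.715e-01 -2.000e-04  8.819e-01] band [ 0.0163  0.0004 -0.067 ]
world: dir [ 0.7016 -0.1079  0.7044] elev 44.78 yaw -8.75 band [0.5675 0.2185 0.1717]
```

Run:
```python
from rig import *
import numpy as np
from scipy.spatial.transform import Rotation as Ro
s=read_state();R=s['orientation'];p=s['ee_pos'];print(p)
dr=np.array([-.4715,-.0002,.8819]);dr/=np.linalg.norm(dr);band=np.array([.0163,.0004,-.067])
beam=np.array([.5113,-.1925,.150])
ry=np.array([np.sin(np.radians(8.75)),np.cos(np.radians(8.75)),0])
q=Ro.from_euler('z',1.55,degrees=True)*Ro.from_rotvec(ry*np.radians(44.8))
print('rotvec',np.degrees(q.as_rotvec()).round(2),(q.as_matrix()@R@dr).round(4))
T=beam-q.as_matrix()@R@band
print('TCP target',T,'delta mm',((T-p)*1000).round(1))
```

```text
[0.62632428 0.20919655 0.2064858 ]
rotvec [ 6.22 44.37  1.47] [ 9.921e-01 -1.252e-01 -4.000e-04]
TCP target [ 0.57749226 -0.20123039  0.13276008] delta mm [ -48.8 -410.4  -73.7]
```

Emit:
play_rows(
  motion="0 0 8 0.6 4.4 0.1; 0 0 20 1.4 10 0.3; 0 0 35 2.3 16 0.5; 0 0 50 3.1 22 0.7; 0 0 65 3.9 28 0.9; 0 0 78 4.8 34 1.1; 0 0 88 5.6 40 1.3; 0 0 90 6.2 44.4 1.5",
)

```text
time: 6.82
ee_pos: [0.6281, 0.2092, 0.2988]
orientation: [[-0.47, 0.125, 0.874], [0.061, 0.992, -0.109], [-0.88, 0.002, -0.474]]
wrist_force: [0.6, -0.7, -3.7]
grip_width: 0.0233
```

Emit:
play_rows(
  motion="0 -5 0 0 0 0; -2 -20 0 0 0 0; -6 -45 0 0 0 0; -10 -75 0 0 0 0; -14 -105 0 0 0 0; -18 -135 0 0 0 0; -22 -165 0 0 0 0; -26 -195 0 0 0 0",
)

```text
time: 7.48
ee_pos: [0.5997, 0.0122, 0.2971]
orientation: [[-0.465, 0.124, 0.876], [0.058, 0.992, -0.11], [-0.883, -0.0, -0.469]]
wrist_force: [0.6, 0.0, -3.2]
grip_width: 0.0234
```

Emit:
play_rows(
  motion="-4 -30 0 0 0 0; -8 -60 0 0 0 0; -12 -90 0 0 0 0; -16 -120 0 0 0 0; -19 -150 0 0 0 0; -21 -180 0 0 0 0; -22 -200 0 0 0 0; -23 -214 0 0 0 0",
)

```text
time: 8.15
ee_pos: [0.5767, -0.202, 0.2971]
orientation: [[-0.466, 0.126, 0.876], [0.058, 0.992, -0.111], [-0.883, -0.001, -0.47]]
wrist_force: [-1.0, 0.1, -3.2]
grip_width: 0.0232
```

Emit:
play_rows(
  motion="0 0 0 0 0 0; 0 0 0 0 0 0; 0 0 0 0 0 0; 0 0 0 0 0 0",
)

```text
time: 8.48
ee_pos: [0.578, -0.1988, 0.2972]
orientation: [[-0.467, 0.124, 0.875], [0.059, 0.992, -0.109], [-0.882, 0.001, -0.471]]
wrist_force: [0.3, -0.1, -2.8]
grip_width: 0.0237
```

```bash
python3 -c "
from tube import *
s,dr,b=measure('pics/wrist4.png')
print(s['ee_pos'],s['joint_pos'].round(3),s['wrist_force'],s['grip_width'])
for n in ['scene','top']:
  p,d=snapshot(n);cv2.imwrite(f'pics/{n}4.png',p[:,:,::-1])
"
```

```text
band len 0.035059083489882376 foot->band mid 0.038868896169216106
tool: dir [-0.4716 -0.      0.8818] band [ 0.0169  0.0004 -0.0673]
world: dir [ 9.923e-01 -1.239e-01  7.000e-04] elev 0.04 yaw -7.12 band [ 0.5112 -0.1901  0.314 ]
[ 0.57798961 -0.19883686  0.29724533] [-0.328  0.384  1.626 -0.095  1.613 -1.755] [ 0.31932081 -0.10631258 -2.76451118] 0.023679242218754268
```

View pics/scene4.png

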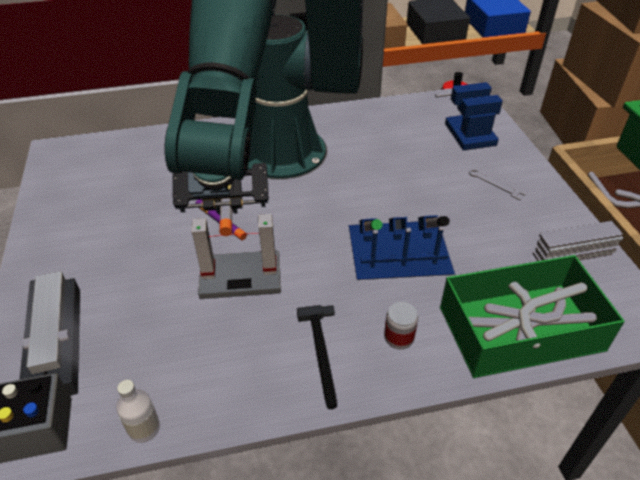

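View pics/wrist4.png

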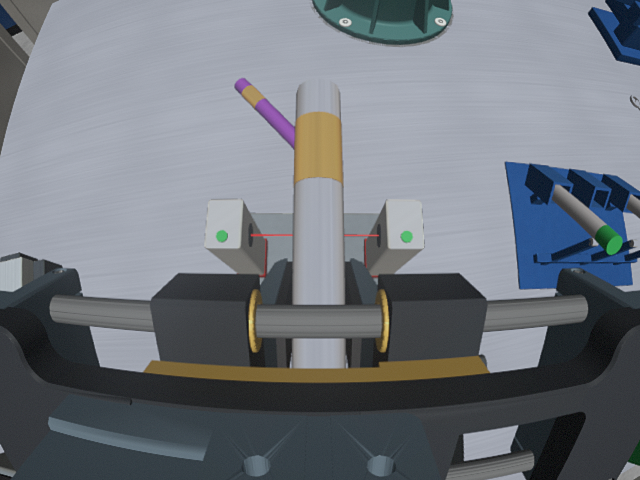

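The tube is level over the gauge, centred between the post tops at (222,236) and (406,237) in the wrist view. I'll lower it.

Emit:
play_rows(
  motion="0 0 -8 0 0 0; 0 -1 -24 0 0 0; 0 -2 -44 0 0 0; 0 -2 -64 0 0 0; 0 -2 -84 0 0 0; 0 -2 -104 0 0 0; 0 -2 -120 0 0 0; 0 -2 -130 0 0 0",
)

```text
time: 9.3
ee_pos: [0.5769, -0.2014, 0.1643]
orientation: [[-0.47, 0.125, 0.874], [0.06, 0.992, -0.109], [-0.881, 0.001, -0.474]]
wrist_force: [-0.4, -0.0, -3.6]
grip_width: 0.0238
```

Emit:
play_rows(
  motion="0 0 -10 0 0 0; 0 0 -20 0 0 0; 0 0 -28 0 0 0; 0 0 -34 0 0 0; 0 0 -34 0 0 0; 0 0 -34 0 0 0; 0 0 -34 0 0 0; 0 0 -34 0 0 0",
)

```text
time: 9.97
ee_pos: [0.5783, -0.2019, 0.1339]
orientation: [[-0.467, 0.125, 0.876], [0.059, 0.992, -0.11], [-0.882, 0.001, -0.471]]
wrist_force: [1.0, -0.9, -2.7]
grip_width: 0.0237
```

```bash
python3 -c "
from tube import *
s,dr,b=measure('pics/wrist5.png')
print(s['ee_pos'],s['joint_velocities'].round(4),s['wrist_force'],s['grip_width'])
for n in ['scene','top']:
  p,d=snapshot(n);cv2.imwrite(f'pics/{n}5.png',p[:,:,::-1])
"
```

```text
band len 0.035030884207879164 foot->band mid 0.03893335630710844
tool: dir [-0.4716  0.      0.8818] band [ 0.0169  0.0004 -0.0672]
world: dir [ 0.9922 -0.1249  0.0012] elev 0.07 yaw -7.18 band [ 0.5117 -0.1931  0.1506]
[ 0.57834182 -0.20188852  0.133891  ] [-0.0006 -0.0015  0.0022  0.001  -0.0005 -0.0001] [ 0.97892939 -0.93856357 -2.66882906] 0.02368460338733963
```

View pics/scene5.png

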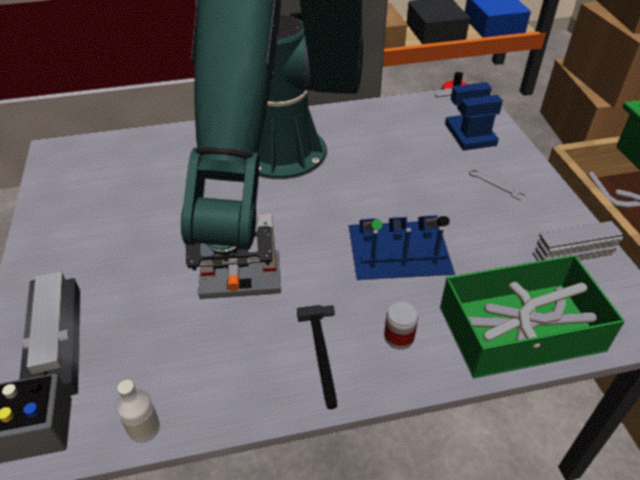

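View pics/wrist5.png

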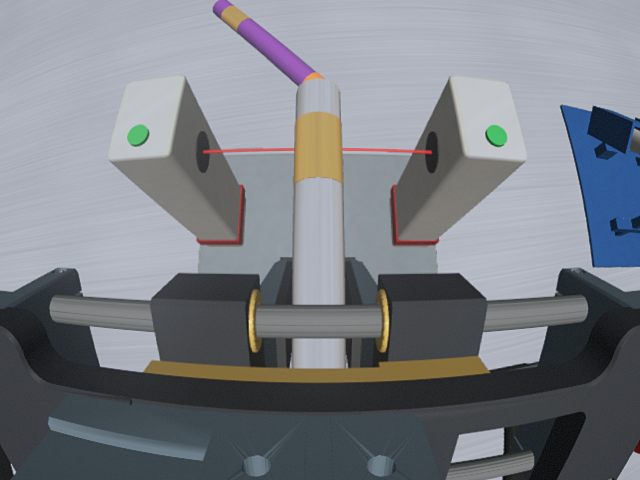

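The wrist view shows the red beam at row 150 crossing the middle of the brass band, which spans rows 113 to 180. The gap to the post sensors, at columns 203 and 431, is equal on both sides. The arm is still, so I'm handing in.

```bash
python3 -c "
from rig import *
print(job_done()); s=read_state(); print(s['time'],s['grip_width'],s['ee_pos'])"
```

```text
the job is handed in; nothing more can be done
None
the job is handed in; nothing more can be done
```

I drew the orange-capped tube out along its own axis, levelled it above the rack, carried it over to the gauge and lowered it between the posts. I handed the job in at about 10 s with the tube still gripped in mid-air; no verdict is reported.

**Last checks before handing in:**
- **Position:** the middle of the brass band measured (0.5117, -0.1931, 0.1506). My estimate of the beam's middle is (0.511, -0.1925, 0.150), so it was about 1 mm off.
- **Angle:** the tube was 0.07° off level, with yaw -7.18° against about -7.2° for the gauge.
- **Beam in view:** the wrist picture shows the red beam crossing the middle of the band, with even gaps to both posts.
- **Steadiness:** joint speeds were near zero, the fingers were at 23.7 mm on the 24 mm tube, and the wrist force was about 3 N, roughly the tube's weight.
- **Bystanders:** by eye, the green and black tubes, the hammer and the tin look unmoved in the scene view. I did not measure them again.

**One thing went wrong on the way:** my first gripping tilt of 30° ran into the limits of joints 4 and 5, leaving the tool about 4 mm high. I reduced the tilt to 17° before closing the fingers.

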